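Sort out the perished centrifuge mount

TASK

Three look-alike rubber mounts from the centrifuge stand on the lab bench. One has perished and gone soft, which shows only when it is squeezed across its two rubber cushions: take that one by its cushions, carry it to the yellow tray and let it go inside, and leave the two firm ones standing where they are.

Things in the scene. Friction and masses are not known exactly. Their poses are not given: they have to be found in the camera images.
- mount_a: one of three look-alike rubber mounts: steel core plate on edge, 60 mm long (x), 10 thick (y), 51 high, on a steel foot 60 x 30 x 4 mm; stud on top to 61 mm; on each side of the plate a black rubber cushion 50 long, 20 thick, from 5.5 to 45.5 mm up. 50 mm across the cushions (y), the way to squeeze. Origin: centre of the underside, z up. Starts upright, x within 30 degrees of robot x
- mount_b: mount of the same shape as mount_a, 0.25 kg. Exactly one of the three is soft; the letters do not tell which. Squeezed across y, a firm one yields less than 4 mm in all; the soft one goes from 50 to about 34 mm across, where it bottoms out (about 6 N is enough), and springs back
- mount_c: mount of the same shape as mount_a. At the start the three mounts stand at least 120 mm apart, centre to centre
- tray: yellow open tray, fixed to the bench, 140 (x) x 200 (y) mm outside, 40 mm high, walls and floor 4 mm. Origin: centre of its underside. It stands left or right of the mounts; on the other side is a fixed black rack of capped tubes 110 mm tall; beyond the mounts stand a bottle (100 mm tall) and a pink tip box (57 mm tall)
- mount_a_p (a joint): how far the rubber cushion on the +y side of mount_a is pressed in towards its core, in m: 0 at rest, at most 0.002 in a firm mount, 0.008 when a soft one is fully squeezed
- mount_b_p (a joint): how far the rubber cushion on the +y side of mount_b is pressed in towards its core, in m: 0 at rest, at most 0.002 in a firm mount, 0.008 when a soft one is fully squeezed
- mount_c_p (a joint): how far the rubber cushion on the +y side of mount_c is pressed in towards its core, in m: 0 at rest, at most 0.002 in a firm mount, 0.008 when a soft one is fully squeezed
Not all that is in view belongs to the job. Leave any orange look-alike of the mount_c alone.

How it is judged:
On the way:
1. the soft mount, squeezed by its cushions between the fingers, is brought over or into the tray (((value of joint mount_a_p above 0.004 m and contact force between the fingers and mount_a above 1 N and x of mount_a in the frame of tray between -0.066 and 0.066 m and y of mount_a in the frame of tray between -0.096 and 0.096 m) or (value of joint mount_b_p above 0.004 m and contact force between the fingers and mount_b above 1 N and x of mount_b in the frame of tray between -0.066 and 0.066 m and y of mount_b in the frame of tray between -0.096 and 0.096 m) or (value of joint mount_c_p above 0.004 m and contact force between the fingers and mount_c above 1 N and x of mount_c in the frame of tray between -0.066 and 0.066 m and y of mount_c in the frame of tray between -0.096 and 0.096 m))), for 0.1 s.
At the end, for the whole second after the job is handed in: The soft mount lies at rest inside the yellow tray, on its floor, standing or on its side; both firm mounts stand upright (within 11 degrees) within 30 mm of where they started (((x of mount_a in the frame of tray between -0.066 and 0.066 m and y of mount_a in the frame of tray between -0.096 and 0.096 m and height (world z) of mount_a below 0.035 m and contact force between mount_a and tray above 0.3 N and linear speed of mount_a below 0.03 m/s and distance of each of mount_b, mount_c from where it was at the start of the episode below 0.03 m and angle between each of mount_b, mount_c's own z axis and vertical below 0.2 rad) or (x of mount_b in the frame of tray between -0.066 and 0.066 m and y of mount_b in the frame of tray between -0.096 and 0.096 m and height (world z) of mount_b below 0.035 m and contact force between mount_b and tray above 0.3 N and linear speed of mount_b below 0.03 m/s and distance of each of mount_a, mount_c from where it was at the start of the episode below 0.03 m and angle between each of mount_a, mount_c's own z axis and vertical below 0.2 rad) or (x of mount_c in the frame of tray between -0.066 and 0.066 m and y of mount_c in the frame of tray between -0.096 and 0.096 m and height (world z) of mount_c below 0.035 m and contact force between mount_c and tray above 0.3 N and linear speed of mount_c below 0.03 m/s and distance of each of mount_a, mount_b from where it was at the start of the episode below 0.03 m and angle between each of mount_a, mount_b's own z axis and vertical below 0.2 rad))); the robot touches nothing.
It also fails if it takes over 72 s, if anything falls off the work surface, if the arm or the gripper's body presses on something with over 40 N, if the wrist force passes 120 N, or if a joint passes its speed limit or range.

ROBOT

A 6-joint arm with a two-finger parallel gripper is mounted at the origin on the work surface. World frame = base frame: x ahead of the robot, y to its left, z up, the work surface at z = 0. Lengths are in m, angles in rad, forces in N, time in s.
With the tool pointing down it reaches from about 0.275 to 0.85 m from the base axis. Payload 5.2 kg.
Tool frame: the origin (TCP) lies between the finger pads; the fingertips stand 14 mm ahead of it and the grasp point (between the pads) lies 5 mm behind it; x points along the fingers, y is the direction in which the jaws open and shut, and the axes are right-handed (so a half turn about x gives the same grasp; the last joint's range is limited). The gripper opens to 85 mm and grips with 20 to 120 N. Pads are 22 mm wide; open, the fingers measure 114 mm over their backs; the gripper's body (76 mm by 85 mm) begins 54 mm behind the grasp point. The pads swing forward as they close: fully open they stand 13 mm farther back than shut.
Start: joints at [-1.37, 0.259, 1.535, -0, 1.348, -0.203], TCP at [0.216, -0.506, 0.245] pointing down, gripper open.
Joint ranges: [-3.14, 3.14], [-0.91, 2.08], [0.19, 2.58], [-1.22, 4.36], [0.22, 2.71], [-3.12, 3.12]. Speed limits (rad/s): [2.57, 2.57, 3.14, 3.14, 3.14, 3.14].

INTERFACE

Orientations are given as a unit quaternion [w, x, y, z].
In Python, from cell import manip gives the robot as it stands. Calls block until the motion is done:
- manip.move_pose(position, orientation): joint-space move of the TCP to a pose.
- manip.move_straight(position, orientation=None, rate=0.15, until_force=None): straight line of the TCP; orientation=None keeps the orientation; rate is the mean speed in m/s. With until_force (N) it stops when the force on the tool has changed by that much, and returns True; else False.
- manip.set_joints(angles): joint-space move.
- manip.move_gripper(opening): finger opening in m; the grip force is fixed at half the most; returns when the fingers have stopped.
- manip.dwell(seconds).
- manip.solve_ik(position, orientation): joint angles nearest the present ones, or None.
- manip.get_obs(): the state.
- manip.snapshot(name): name is "scene" or "side" or "wrist"; returns a dict with "pixels" (400x640x3 uint8, blue, green, red), "mtx" (3x3 intrinsics, pixels), "k1" (the pictures are not rectified: a ray, as slopes to the right and down, at radius r is drawn at 1 + k1 r^2 times it, then the intrinsics apply), "pose" (4x4, takes a point from camera to world coordinates). Camera axes: x right, y up, looking along -z (the intrinsics and any distortion apply to the point x, -y, -z); pixel columns grow to the right and rows downward; lengths in m; the calibration is good to about 2 mm. A picture is of the moment at which its call begins. There is no depth.
A pose or a line that the arm cannot do raises manip.PlanningError and nothing moves.
- manip.job_done(): hands the job in, once; it reports no verdict.
The state is a dict: "t": time; "joint_pos": joint angles; "dq": joint speeds; "effort": joint torques, N m; "position": TCP position; "tcp_rot": TCP orientation; "wrist_force": force on the tool from outside, world axes, zero at the start; "wrist_torque": the same for the moment, N m; "width": finger opening in m.
Only numpy, scipy, OpenCV 4.12 (cv2) and the standard library are available. Lean on these libraries where they do the work, as an engineer would, in place of code of your own. Each camera call takes 0.05 s, during which the arm holds its last target. There are 200 camera calls.

## Working session

There is one attempt and no reset: what is moved stays moved. The work goes in short steps, each a Python script; the robot and the scene stay as the last script left them, time stands still between calls to the robot, and variables do not carry over. Pictures are saved under pics/ and viewed, about 8 in all and at most 12, crops included, and the job is handed in when it is done.

```bash
ls; mkdir -p pics
cat > h.py <<'E'
from cell import manip
import numpy as np, cv2
def snap(n,f):
    s=manip.snapshot(n); cv2.imwrite('pics/'+f+'.png',s['pixels']); np.savez('pics/'+f+'.npz',**s); return s
def ray(s,uv):
    K=np.array(s['mtx'],float); uv=np.array(uv,float).reshape(-1,1,2)
    d=cv2.undistortPoints(uv,K,np.array([float(s['k1']),0,0,0])).reshape(-1,2)
    P=np.array(s['pose']); D=np.c_[d[:,0],-d[:,1],-np.ones(len(d))]@P[:3,:3].T
    return P[:3,3],D
def onz(s,uv,z):
    o,D=ray(s,uv); return o+D*((z-o[2])/D[:,2])[:,None]
E
python3 - <<'E'
from h import *
for n in('scene','side'):
    s=snap(n,n+'0'); print(n,np.round(s['pose'],3).tolist(),s['mtx'],s['k1'])
o=manip.get_obs();print(o)
E
```

```text
pics
scene [[-0.431, -0.681, 0.592, 1.063], [0.902, -0.323, 0.286, 0.268], [-0.003, 0.657, 0.753, 0.749], [0.0, 0.0, 0.0, 1.0]] [[398.13900774   0.         312.28200357]
 [  0.         398.13900774 194.28574378]
 [  0.           0.           1.        ]] -0.06378447537311709
side [[-0.814, 0.417, -0.404, 0.017], [-0.581, -0.597, 0.554, 0.669], [-0.01, 0.685, 0.728, 0.904], [0.0, 0.0, 0.0, 1.0]] [[462.43398012   0.         313.02058949]
 [  0.         462.43398012 194.39662928]
 [  0.           0.           1.        ]] -0.13277481835841526
{'t': 0.1, 'joint_pos': array([-1.36981380e+00,  2.59273228e-01,  1.53596347e+00, -5.50226637e-06,
        1.34802185e+00, -2.02836122e-01]), 'dq': array([-3.18185968e-04, -2.02015456e-03, -2.23859685e-03,  9.94035232e-05,
        8.89535686e-06,  7.14284256e-04]), 'effort': array([ 3.42808096e-03, -4.46968174e+01, -2.91245556e+01, -3.99748944e-05,
        6.34512035e-03,  5.04816558e-05]), 'position': array([ 0.21602222, -0.5053079 ,  0.24456023]), 'tcp_rot': array([-0.14121475, -0.69274056, -0.14239272,  0.69274326]), 'wrist_force': array([ 0.55308996, -0.4253881 ,  0.59192397]), 'wrist_torque': array([ 0.01847119, -0.01878816, -0.02328624]), 'width': 0.08542855879775237}
```

View pics/scene0.png

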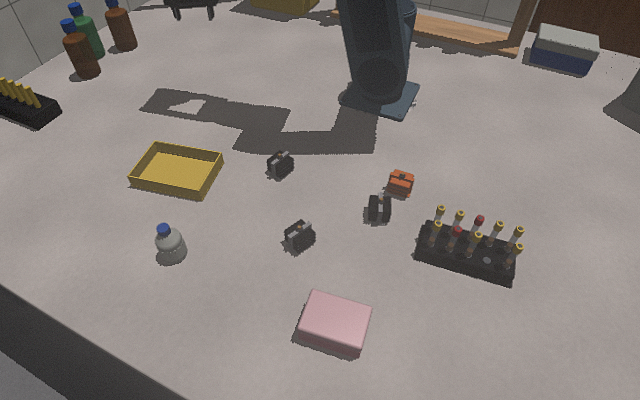

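View pics/side0.png

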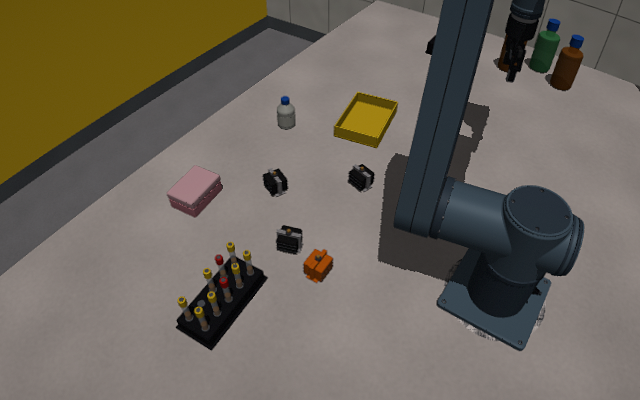

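The scene view shows mounts at about (281,165), (379,208) and (299,236), with the orange look-alike at (401,182). The tray is at (176,171). In the side view the mounts are at (361,178), (289,239) and (275,182), and the tray is at (366,119). I'll cast rays for rough positions and then look from above with the wrist camera.

Run:
```python
from h import *
S={n:dict(np.load(f'pics/{n}0.npz')) for n in('scene','side')}
pts={'m1':((281,165),(361,178)),'m2':((379,208),(289,239)),'m3':((299,236),(275,182)),'orange':((401,182),(318,265))}
for k,(a,b) in pts.items(): print(k,onz(S['scene'],a,.028).round(3),onz(S['side'],b,.028).round(3))
print('bottle',onz(S['scene'],(163,230),.095),onz(S['side'],(285,99),.095))
print('rack tops',onz(S['scene'],[(441,208),(519,231),(518,248),(435,226)],.11).round(3).tolist())
for n in S:
    h=cv2.cvtColor(S[n]['pixels'],cv2.COLOR_BGR2HSV); m=cv2.inRange(h,(20,120,60),(32,255,255))
    if n=='side': m[:,:320]=0
    if n=='scene': m[:120]=0; m[:,300:]=0;m[:,:110]=0
    if n=='side': m[:80]=0;m[:,420:]=0
    c=max(cv2.findContours(m,0,2)[0],key=cv2.contourArea)
    q=cv2.approxPolyDP(cv2.convexHull(c),4,True).reshape(-1,2);print(n,q.tolist(),'z40',onz(S[n],q,.04).round(3).tolist(),'z0',onz(S[n],q,0).round(3).tolist())
```

```text
m1 [[ 0.441 -0.121  0.028]] [[ 0.433 -0.121  0.028]]
m2 [[0.468 0.154 0.028]] [[0.466 0.155 0.028]]
m3 [[0.619 0.021 0.028]] [[0.614 0.024 0.028]]
orange [[0.366 0.175 0.028]] [[0.366 0.176 0.028]]
bottle [[ 0.76731674 -0.2140055   0.095     ]] [[ 0.76470218 -0.21902752  0.095     ]]
rack tops [[0.48, 0.284, 0.11], [0.472, 0.441, 0.11], [0.515, 0.445, 0.11], [0.532, 0.284, 0.11]]
scene [[221, 153], [199, 190], [128, 177], [154, 141]] z40 [[0.479, -0.278, 0.04], [0.61, -0.253, 0.04], [0.652, -0.442, 0.04], [0.517, -0.472, 0.04]] z0 [[0.446, -0.309, 0.0], [0.585, -0.282, 0.0], [0.628, -0.482, 0.0], [0.486, -0.514, 0.0]]
side [[357, 92], [397, 102], [376, 147], [334, 135], [334, 125]] z40 [[0.646, -0.445, 0.04], [0.513, -0.472, 0.04], [0.458, -0.242, 0.04], [0.585, -0.218, 0.04], [0.612, -0.257, 0.04]] z0 [[0.675, -0.497, 0.0], [0.536, -0.524, 0.0], [0.478, -0.284, -0.0], [0.612, -0.259, 0.0], [0.639, -0.3, 0.0]]
```

```bash
cat >> h.py <<'E'
from scipy.spatial.transform import Rotation as Ro
def down(yaw):
    R=Ro.from_euler('z',yaw).as_matrix()@np.array([[0,0,1],[0,1,0],[-1,0,0.]])
    q=Ro.from_matrix(R).as_quat(); return np.r_[q[3],q[:3]]
E
python3 - <<'E'
from h import *
manip.move_pose([0.45,0.02,0.36],down(0)); o=manip.get_obs(); print(o['t'],o['position'],o['joint_pos'])
s=snap('wrist','w0'); print(np.round(s['pose'],3).tolist(),s['mtx'][0])
E
```

```text
2.2083 [0.45009184 0.01940671 0.35974424] [-2.05196610e-01  1.93915577e-02  1.54167972e+00 -2.64187668e-04
  1.58091075e+00 -1.77450664e+00]
[[0.002, -0.946, -0.324, 0.367], [1.0, 0.001, 0.002, 0.019], [-0.002, -0.324, 0.946, 0.487], [0.0, 0.0, 0.0, 1.0]] [288.12388724   0.         320.03509924]
```

View pics/w0.png

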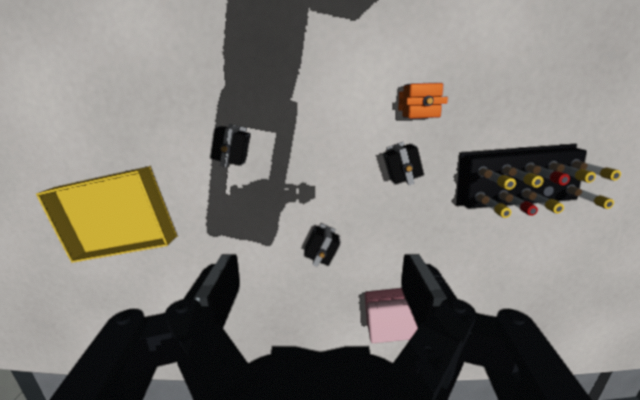

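The wrist view shows m1 at (231,146), m2 at (405,163), m3 at (321,245) and the orange one at (421,100). I'll enlarge these to read the plate-top lines for yaw and centre.

Run:
```python
import cv2,numpy as np
im=cv2.imread('pics/w0.png')
t=[cv2.convertScaleAbs(cv2.resize(im[v-28:v+28,u-22:u+22],None,fx=6,fy=6,interpolation=2),alpha=1.8) for u,v in((231,146),(405,163),(321,245))]
cv2.imwrite('pics/c0.png',np.hstack(t))
```

```text
(no output)
```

View pics/c0.png

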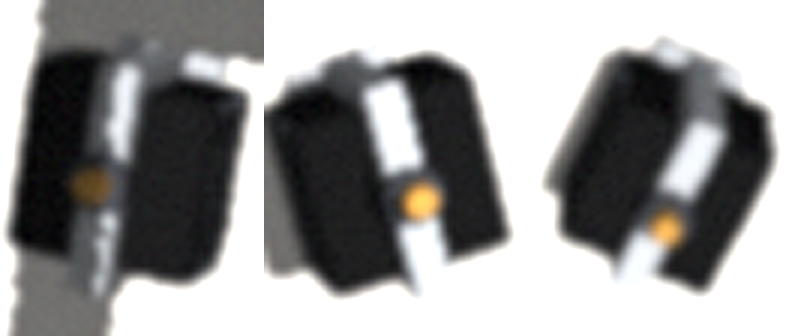

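Run:
```python
from h import *
s=dict(np.load('pics/w0.npz'))
for n,(u,v),a,b,st in(('m1',(231,146),(122,66),(95,285),(93,185)),('m2',(405,163),(118,80),(166,290),(157,201)),('m3',(321,245),(180,122),(102,280),(138,230))):
    f=lambda p:np.array(p)/6-.5+[u-22,v-28]
    A,B=onz(s,[f(a),f(b)],.051); T=onz(s,[f(st)],.061)[0]
    d=B-A; print(n,'mid',((A+B)/2).round(4),'stud',T.round(4),'len',np.linalg.norm(d).round(4),'yaw',np.degrees(np.arctan2(d[1],d[0])).round(1))
im=s['pixels']; h=cv2.cvtColor(im,cv2.COLOR_BGR2HSV); m=cv2.inRange(h,(20,100,40),(34,255,255)); m[:,200:]=0
c=max(cv2.findContours(m,0,2)[0],key=cv2.contourArea); r=cv2.approxPolyDP(cv2.convexHull(c),5,True).reshape(-1,2)
print(r.tolist(),onz(s,r,.04).round(3).tolist())
```

```text
m1 mid [ 0.4355 -0.1238  0.051 ] stud [ 0.4357 -0.1245  0.061 ] len 0.0569 yaw -12.8
m2 mid [0.4649 0.1521 0.051 ] stud [0.4662 0.153  0.061 ] len 0.058 yaw 17.6
m3 mid [0.6123 0.0213 0.051 ] stud [0.6154 0.0206 0.061 ] len 0.0556 yaw -23.6
[[150, 167], [176, 236], [167, 245], [72, 262], [36, 194]] [[0.468, -0.256, 0.04], [0.591, -0.234, 0.04], [0.609, -0.253, 0.04], [0.647, -0.445, 0.04], [0.514, -0.473, 0.04]]
```

Stud and plate midpoints agree within 3 mm, and the lengths come to 56–58 mm against 60 mm true. The tray centre is about (0.560,-0.361) at yaw about 12°. Next I'll squeeze-test the mounts.

```bash
cat >> h.py <<'E'
M={'m1':(.4356,-.1241,-12.8),'m2':(.4655,.1525,17.6),'m3':(.6138,.0210,-23.6)}
def probe(k):
    x,y,a=M[k]; q=down(np.radians(a))
    manip.move_pose([x,y,.16],q)
    hit=manip.move_straight([x,y,.024],rate=.12,until_force=8)
    print(k,'hit',hit,manip.get_obs()['position'].round(4))
    if hit: return None
    manip.move_gripper(.040); manip.dwell(.2); o=manip.get_obs()
    print('width',o['width'],'wf',o['wrist_force'].round(1),'t',o['t'])
    return o['width']
def release():
    p=manip.get_obs()['position']; manip.move_gripper(.085); p[2]=.16; manip.move_straight(p,rate=.15)
E
python3 - <<'E'
from h import *
for k in('m1','m3','m2'):
    w=probe(k)
    if w is None or w<.0445: break
    release()
E
```

```text
m1 hit False [ 0.4361 -0.1243  0.0246]
width 0.04604998415739497 wf [-3.2  0.4 14.5] t 5.1917
m3 hit False [0.6145 0.0209 0.0249]
width 0.03992299920484042 wf [-0.1  2.6  6.1] t 9.6333
```

m3 yields freely to 40 mm and m1 stopped at 46 mm, so m3 is the soft one. I'll squeeze it fully and lift.

Run:
```python
from h import *
manip.move_gripper(.02); print(manip.get_obs()['width'])
p=manip.get_obs()['position'].copy(); p[2]=.16; manip.move_straight(p,rate=.1)
o=manip.get_obs(); print(o['width'],o['wrist_force'].round(1),o['t'])
manip.move_pose([.560,-.361,.16],down(np.radians(12)))
o=manip.get_obs(); print(o['width'],o['wrist_force'].round(1),o['position'],o['t'])
snap('wrist','w1'); a=cv2.imread('pics/w1.png'); s=snap('side','side1')['pixels']
cv2.imwrite('pics/c1.png',np.hstack([cv2.resize(a,(480,300)),cv2.resize(s[60:260,220:433],(320,300))]))
```

```text
0.031290327617913144
0.03186237666592897 [ 0.3 -0.7 -2.3] 11.375
0.03155528640678277 [ 0.3  0.3 -2.3] [ 0.56033109 -0.3599857   0.15981019] 12.8167
```

View pics/c1.png

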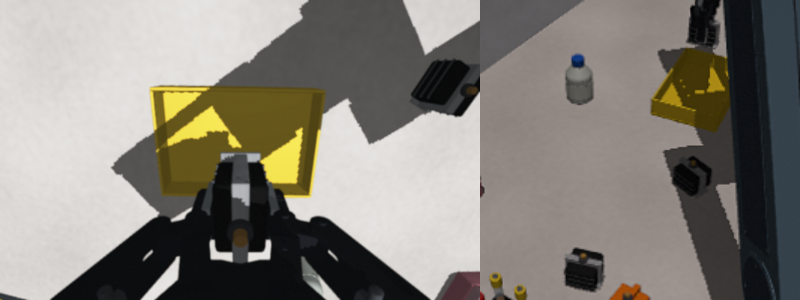

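The mount is held upright between the cushions and centred over the tray. m1 and m2 are still standing. Now I'll lower until contact and release.

Run:
```python
from h import *
x,y=.560,-.361
manip.move_straight([x,y,.045],rate=.12)
hit=manip.move_straight([x,y,.026],rate=.03,until_force=4); print(hit,manip.get_obs()['position'])
manip.move_gripper(.085); manip.dwell(.3)
manip.move_straight([x,y,.2],rate=.12)
manip.move_pose([.40,-.25,.36],down(0)); o=manip.get_obs(); print(o['wrist_force'],o['t'])
s=snap('wrist','w2'); snap('scene','scene2')
```

```text
True [ 0.55995121 -0.36097894  0.0298467 ]
[0.11555103 0.77819659 0.05244438] 17.9833
```

View pics/scene2.png

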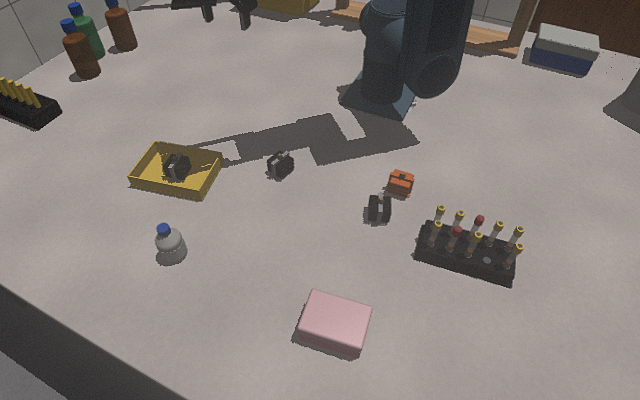

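View pics/w2.png

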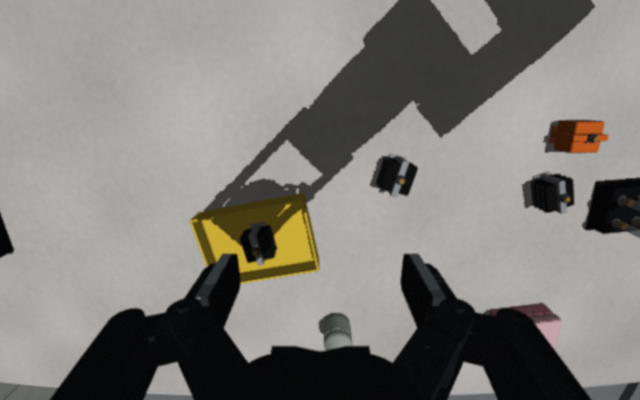

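The soft mount stands in the middle of the tray, at (176,167) in the scene view and (259,241) in the wrist view. m1 at (281,165) and m2 at (379,208) haven't visibly moved and are upright. The arm is clear of everything.

Run:
```python
from h import *
manip.job_done(); print(manip.get_obs()['t'])
```

```text
the job is handed in; nothing more can be done
the job is handed in; nothing more can be done
```

The soft mount is standing in the yellow tray and the job is handed in, at about 18 s on the robot clock; no verdict was reported.

- **Finding the soft one:** I squeezed two mounts. The one nearest the tray stopped at 46 mm, so it is firm. The far middle one went to 40 mm with little force, then to about 31 mm at full grip, so it is the soft one. I never touched the third.
- **Moving it:** I carried the soft mount by its cushions at full squeeze and lowered it until it touched the tray floor. I released it there and moved the arm clear.
- **Last checks:** The final pictures show it upright in the middle of the tray. Both firm mounts are upright where they started, at the same pixel positions as before, and the wrist force is near zero.
- **One disagreement:** The gripper read about 31–32 mm at full squeeze, not the 34 mm you gave. I put that down to the gripper's width reading or the pads giving slightly. No check failed.

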